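# Move a quarter-turn strut stud to the inclined welding rail

### The job

Take the spring-loaded quarter-turn stud out of the flat rail where it is parked: press it down, turn it a quarter turn until it is free, and lift it out. Then fit it near the middle of the inclined rail on the stand: put its head down through the slot, press against the spring, give it a quarter turn and let it rise so that the lips of the slot lie in the grooves of the head; leave it locked there, and do not disturb the other things on the bench. The inclined rail may be clamped a little to the left or right on its stand, so find the slot by touch or by eye.

Things in the scene. Friction and masses are not known exactly. Their poses are not given: they have to be found in the camera images.
- stud: Quarter-turn stud, bare steel, 86 mm tall, 0.2 to 0.3 kg, at first locked in the flat rail. Origin: centre of the underside of its head; z runs up the shank to the grip. Head: a bar 48 mm long (x), 14 wide (y), 12 thick (z 0 to 12). Shank 13 mm in diameter. The head passes a slot only with its length along the slot; below the lips it may be turned in either sense.
- stud_grip (a point): Middle of the stud's grip, z = 70 mm above the underside of the head, axes as the stud's. The grip is a flat upright bar 66 mm long along x (parallel to the head), 16 mm thick in y, from z = 54 to 86 mm: pinch it across its thickness.
- stud_groove (a point): Middle of the top of the stud's head (z = 12 mm), axes as the stud's. The top has two grooves along y, 4 mm deep, from 9 to 17 mm either side of the centre. Locked: head across the slot, lip edges in the grooves, underside of the head 17 mm below the mouth face. To turn, it must be over 21 mm below (aim for 25; floor at 30).
- collar (a joint): How far (m) the sprung collar is pushed up the shank: 0 free, at most 0.018, 0.004 when locked. The collar is a disc 48 mm across, 6 mm thick with a narrower hub above; free, its underside is 13 mm above the underside of the head. It bears on the mouth face. Spring 3.2 N at first, plus 0.8 N per mm.
- park_mouth (a point): Flat parking rail (fixed): centre of its slot mouth, in the mouth face, 42 mm above the table; x along the slot, z up. 160 mm long, 68 wide, on 110 mm wide foot plates 8 mm thick. Both rails are the same strut: slot 22 mm wide, lips whose turned-down edges (4 mm thick) reach 9 mm below the face, cavity 60 mm wide, 30 mm deep below the face.
- seat: Inclined stand (fixed): nominal middle of the inclined rail's slot mouth, in the mouth face, 115 mm above the table. x runs up the slope along the slot, y across it (level), z is the outward normal of the face, 25 degrees off vertical, towards the low end. The real rail is clamped up to 10 mm to either side of this along y (parallel, same height; not reported).
- slot_nominal (a point): The same point as seat. The inclined rail is 200 mm long, 68 wide, 34 deep; its slot is in the middle of its width. Its outer side walls are flat and free down to 28 mm below the face over the middle 110 mm of its length, so a sideways touch there tells where the slot is. It does not move when touched.
- pliers: Bystander, leave it alone: slip-joint pliers, 143 mm, lying at the right; origin at the centre of its underside.
- coupon_1: Bystander, leave it alone: dark steel test coupon with a weld bead, 70 mm, at the left; origin at the centre of its underside.
- spanner: Bystander, leave it alone: spanner, 180 mm, lying between the two rails; origin at the centre of its underside.
- channel_b: Bystander, leave it alone: short dark U-channel offcut, 100 mm, near the front right corner of the work; origin at the centre of its underside.
Mind the look-alikes: they are no part of the job. What is shaped like the stud but green or red is not meant.

How it is judged:
On the way, in this order (a step that is already met when the one before it is completed fails the run):
1. the stud has been turned free and lifted out of the flat rail (z of stud in the frame of park_mouth above 0.01 m), for 0.1 s.
2. its head is through the slot of the inclined rail and pressed in against the spring (x of stud in the frame of seat between -0.06 and 0.06 m and y of stud in the frame of seat between -0.017 and 0.017 m and z of stud in the frame of seat between -0.034 and -0.0205 m), for 0.1 s.
At the end, for the whole second after the job is handed in: The stud stands locked in the inclined rail: within 40 mm of the middle of its length, square to its face within 0.12 rad, its head across the slot within 0.4 rad, risen so that its underside is 14 to 19.5 mm below the mouth face, at rest (x of stud in the frame of seat between -0.04 and 0.04 m and y of stud in the frame of seat between -0.017 and 0.017 m and z of stud in the frame of seat between -0.0195 and -0.014 m and angle between the x axis of stud and the y axis of seat, either way round below 0.4 rad and angle between the z axis of stud and the z axis of seat, either way round below 0.12 rad and linear speed of stud below 0.02 m/s); the robot touches nothing.
It fails at once if another thing on the bench was moved by more than 30 mm (distance of any of pliers, coupon_1, spanner, channel_b from where it was at the start of the episode above 0.03 m).
It also fails if it takes over 58 s, if anything falls off the work surface, if the arm or the gripper's body presses on something with over 40 N, if the wrist force passes 120 N, or if a joint passes its speed limit or range.

### The arm

A 7-joint arm with a two-finger parallel gripper is mounted at the origin on a cart in front of the work surface, level with it; the furniture and walls round the work are solid. World frame = base frame: x ahead of the robot, y to its left, z up, the work surface at z = 0. Lengths are in m, angles in rad, forces in N, time in s.
With the tool pointing down it reaches from about 0.425 to 0.925 m from the base axis. Payload 6.8 kg.
Tool frame: the origin (TCP) lies on the centre line of the jaws, within the pads' length; the fingertips stand 25 mm ahead of it and the grasp point (between the pads) lies 6 mm ahead of it; z points along the fingers, y is the line along which they close (so a half turn about z gives the same grasp; the last joint's range is limited). The gripper opens to 85 mm and grips with 20 to 120 N. Pads are 22 mm wide; open, the fingers measure 114 mm over their backs; the gripper's body (76 mm by 85 mm) begins 54 mm behind the grasp point. The pads swing forward as they close: fully open they stand 13 mm farther back than shut.
Start: joints at [-1.3, 0.477, 0.022, 1.555, -0.011, 1.109, -0.083], TCP at [0.25, 0.627, 0.256] pointing down, gripper open.
Joint ranges: [-2.96, 2.96], [-0.34, 2.1], [-1.41, 1.46], [0.24, 2.44], [-1.37, 4.51], [0.17, 1.92], [-2.96, 2.96]. Speed limits (rad/s): [2.39, 2.39, 3.14, 3.14, 3.14, 3.14, 3.14].

### API

Orientations are given as a rotation vector (axis times angle).
In Python, from bench import status, imaging, workorder gives the robot as it stands.
- The arm moves only by the tool send_rows, never from a script. Its argument "steps" is a list of rows, each an object of numbers: "dx", "dy", "dz": the shift along the tool's x, y, z in cm; "yaw": the turn about the tool's z in degrees; "gripper": the opening, from 0 (shut) to 1 (fully open). A call has 1 to 5 rows; each row is the pose to reach, as a shift and turn from the pose commanded when the call began, along the tool's axes at that moment; what a row does not reach only later rows make up. A row lasts 1/8 s, in which the tool goes at most 62.5 mm and 10.7 degrees, less where a joint would pass 70% of its speed; a pose out of reach is approached as far as the arm can. A call with a gripper value outside its range is refused whole. The fingers move at their own pace and stop on an object; "force" is the grip in N (left out, the last holds). Time passes only in rows, so rows that repeat a pose let the fingers close. It gives the time, the measured TCP pose, the force, the opening and the grip force at its end, in the units of the state.
- status.get_obs(): the state, without advancing time (a new reading comes with each control period).
- imaging.grab_frame(name): name is "scene" or "top"; returns a dict with "color" (480x640x3 uint8, red, green, blue), "depth" (480x640 float32, m along the optical axis (not along the pixel's ray), 0 where there is no reading), "K" (3x3 intrinsics, pixels), "R" (3x3) and "t" (3): a world point X has camera coordinates R X + t. Camera axes: x right, y down, z forward; pixel columns grow to the right and rows downward; lengths in m; the calibration is good to about 2 mm. A picture is of the moment at which its call begins.
- workorder.hand_in(): hands the job in; it is judged then, once.
The state is a dict: "clock": time; "joints": joint angles; "qvel": joint speeds; "tau": joint torques, N m; "tcp_pos": TCP position; "orientation": TCP orientation; "contact_force": force on the tool from outside, world axes, zero at the start; "moment": the same for the moment, N m; "grip_width": finger opening in m; "gripper_force": force on a finger pad.
Only numpy, scipy, OpenCV 4.12 (cv2) and the standard library are available. Lean on these libraries where they do the work, as an engineer would, in place of code of your own. Each camera call takes 0.05 s, during which the arm holds its last target. There are 200 camera calls.

## Working session

There is one attempt and no reset: what is moved stays moved. The work goes in short steps, Python scripts to look and compute and a tool call to move; the robot and the scene stay as the last step left them, time stands still between calls to the robot, and variables do not carry over. Pictures are saved under pics/ and viewed, at most 10 in all, crops included, and the job is handed in when it is done.

Besides the shell and the picture viewer there is one more tool, called after "Emit:" as name([rows], argument=value, ...), one row to a line, values as JSON. send_rows: Moves the arm, as the interface text tells. Its arguments: {"type":"object","properties":{"steps":{"type":"array"},"force":{"type":"number"}},"required":["steps"]}

```bash
mkdir -p pics; ls
python3 - <<'E'
from bench import status, imaging
import cv2,numpy as np
print(status.get_obs())
for n in("scene","top"):
    f=imaging.grab_frame(n); cv2.imwrite(f"pics/{n}0.png",f["color"][:,:,::-1]); np.savez(f"{n}0.npz",**f)
    print(n,f["K"].tolist(),(-f["R"].T@f["t"]).round(3), f["R"].round(3).tolist())
E
```

```text
pics
{'clock': 0.0, 'joints': array([-1.30006963,  0.47778996,  0.02232582,  1.55646231, -0.01151503,
        1.10930595, -0.08309456]), 'qvel': array([-0.00091172,  0.00026664, -0.00074764,  0.00044313,  0.00059022,
       -0.00074858,  0.00162436]), 'tau': array([ 2.11194138e-04, -5.96451473e+01,  1.60790406e+00, -2.81193870e+01,
        1.24328246e-02,  9.45068139e-03,  1.60399668e-05]), 'tcp_pos': array([0.24943012, 0.62662636, 0.25532762]), 'orientation': array([-5.91413831e-01, -3.08518673e+00,  2.86383783e-03]), 'contact_force': array([-0.11000376,  0.01377882,  0.01130639]), 'moment': array([-0.01287956,  0.04192459, -0.02101203]), 'gripper_force': 0.0, 'grip_width': 0.08520987690922614}
scene [[436.509828879085, 0.0, 327.2549721650159], [0.0, 436.509828879085, 243.265193875637], [0.0, 0.0, 1.0]] [-0.126 -0.455  0.87 ] [[0.507, -0.862, 0.001], [-0.625, -0.369, -0.688], [0.593, 0.348, -0.726]]
top [[518.1118741264258, 0.0, 317.4881149006678], [0.0, 518.1118741264258, 243.5166520225183], [0.0, 0.0, 1.0]] [ 0.3   -0.103  1.376] [[-0.029, -1.0, -0.005], [-0.99, 0.03, -0.141], [0.141, 0.0, -0.99]]
```

View pics/scene0.png

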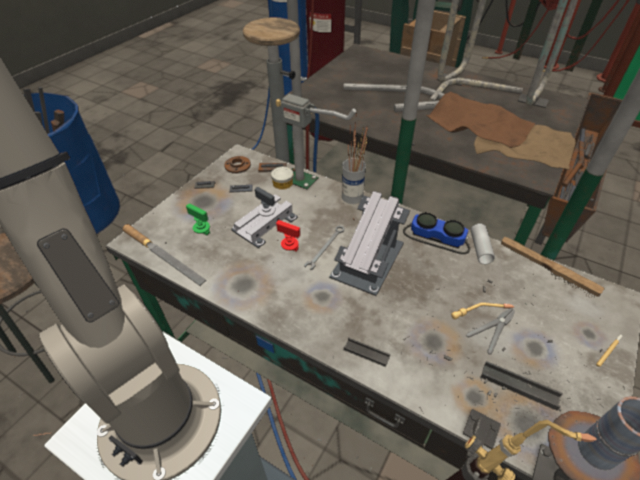

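View pics/top0.png

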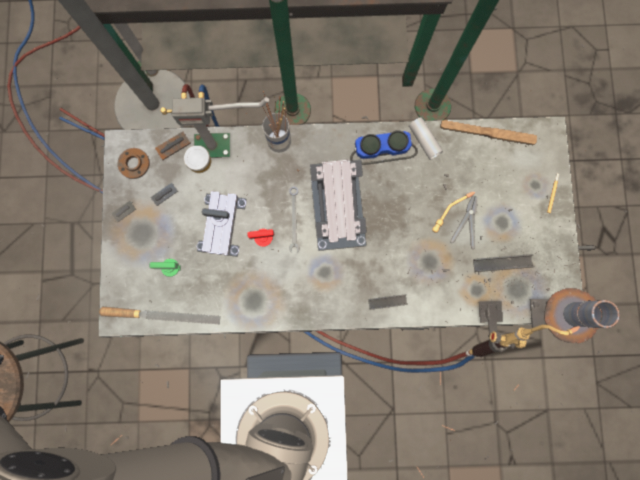

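The scene view shows the stud in the flat rail near (265,197), green and red look-alikes at (199,217) and (288,235), and the inclined rail at (370,235). In the top view the stud is at (215,213) and the inclined rail at (340,200). Next I measure with depth and take enlarged crops.

```bash
cat > h.py <<'E'
import numpy as np,cv2
def cloud(f):
    K,R,t,d=f["K"],f["R"],f["t"],f["depth"]
    v,u=np.mgrid[:480,:640]
    c=np.stack([(u-K[0,2])/K[0,0]*d,(v-K[1,2])/K[1,1]*d,d],-1)
    X=(c-t)@R; X[d<=0]=np.nan
    return X
def ray(f,u,v,z):
    r=f["R"].T@np.linalg.solve(f["K"],[u,v,1.]); o=-f["R"].T@f["t"]
    return o+r*(z-o[2])/r[2]
E
python3 - <<'E'
from h import *
for n,boxes in (("top",[(190,180,260,265),(300,150,380,260)]),("scene",[(225,175,310,255),(325,180,415,300)])):
    f=np.load(n+"0.npz"); X=cloud(f)
    for i,b in enumerate(boxes):
        u0,v0,u1,v1=b
        im=f["color"][v0:v1,u0:u1,::-1]; s=4 if i else 5
        if n=="top" or 1: cv2.imwrite(f"pics/{n}c{i}.png",cv2.resize(im,None,fx=s,fy=s,interpolation=cv2.INTER_CUBIC))
    if n=="top":
        for z0,z1,b in((.033,.05,boxes[0]),(.06,.13,boxes[0]),(.06,.2,boxes[1])):
            u0,v0,u1,v1=b; P=X[v0:v1,u0:u1].reshape(-1,3); P=P[(P[:,2]>z0)&(P[:,2]<z1)]
            print(b,z0,len(P),np.median(P,0).round(4),P.min(0).round(3),P.max(0).round(3)); 
            (c,s,a)=cv2.minAreaRect((P[:,:2]*1000).astype(np.float32)); print(c,s,a)
a=cv2.imread("pics/topc0.png");b=cv2.imread("pics/topc1.png")
def pad(x): return cv2.copyMakeBorder(x,0,max(0,480-x.shape[0]),0,max(0,400-x.shape[1]),0)[:480,:400]
cv2.imwrite("pics/m1.png",np.hstack([pad(a),pad(b)]))
cv2.imwrite("pics/m2.png",np.hstack([cv2.resize(cv2.imread("pics/scenec0.png"),(425,400)),cv2.resize(cv2.imread("pics/scenec1.png"),(360,480))[:400]]))
E
```

```text
(190, 180, 260, 265) 0.033 1018 [0.5471 0.1492 0.0417] [0.472 0.109 0.033] [0.64  0.199 0.05 ]
(555.5311279296875, 154.0531768798828) (69.51327514648438, 160.42979431152344) 81.10301208496094
(190, 180, 260, 265) 0.06 314 [0.5609 0.1382 0.1058] [0.505 0.044 0.061] [0.578 0.184 0.117]
(546.0557861328125, 112.32774353027344) (154.51231384277344, 33.155860900878906) 62.08050537109375
(300, 150, 380, 260) 0.06 2697 [ 0.6135 -0.1578  0.1107] [ 0.491 -0.227  0.06 ] [ 0.688 -0.089  0.163]
(589.608154296875, -159.68527221679688) (195.46963500976562, 129.84617614746094) 4.165900230407715
```

View pics/m1.png

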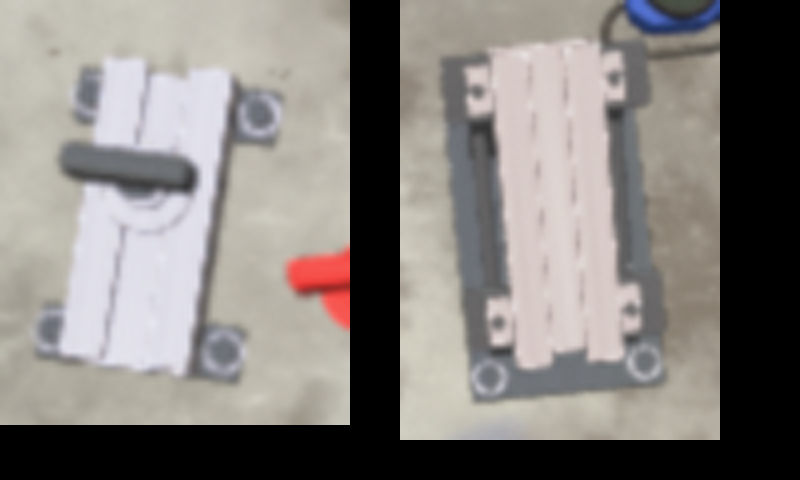

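View pics/m2.png

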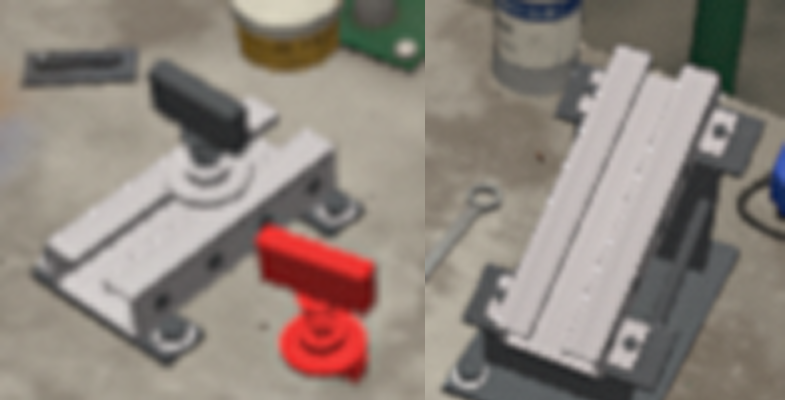

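The crops show the stud's dark grip lying across the flat rail (centre ≈ (215,213) in the full top image), and the inclined rail with its slot down the middle. Now for the fits.

Run:
```python
from h import *
T=np.load("top0.npz");S=np.load("scene0.npz")
def mask(X,f,b):
    m=np.zeros((480,640),bool); m[b[1]:b[3],b[0]:b[2]]=1; return m
for n,f,b in(("top",T,(190,180,260,265)),("scene",S,(225,175,310,255))):
    X=cloud(f);m=mask(X,f,b)&(X[...,2]>.095)&(X[...,2]<.125)&(X[...,1]>.1)
    P=X[m]; r=cv2.minAreaRect((P[:,:2]*1000).astype(np.float32)); q=np.median(P[:,2])
    top=P[P[:,2]>.106]
    print(n,"grip",len(P),r,P[:,2].max(),len(top),top.mean(0), np.percentile(P[:,2],[50,75,95]))
    # dark mask pixels cast to z=.111
    g=f["color"].max(-1); mm=mask(X,f,b)&(g<95)&(X[...,2]>.085)
    v,u=np.nonzero(mm); Q=np.array([ray(f,a,c,.111)[:2]*1000 for a,c in zip(u,v)],np.float32)
    print(" dark",len(Q),cv2.minAreaRect(Q))
# park slot: face points
for n,f,b in(("top",T,(190,180,260,265)),("scene",S,(225,175,310,255))):
    X=cloud(f);m=mask(X,f,b)&(X[...,2]>.036)&(X[...,2]<.048);P=X[m];P=P[(P[:,0]>.45)&(P[:,1]<.21)&(P[:,1]>.08)]
    r=cv2.minAreaRect((P[:,:2]*1000).astype(np.float32));print(n,"park",r,np.median(P[:,2]))
# inclined
for n,f,b in(("top",T,(300,150,380,260)),("scene",S,(325,180,415,300))):
    X=cloud(f);c=f["color"].astype(int);m=mask(X,f,b)&(X[...,2]>.06)&(X[...,2]<.2)&(c.min(-1)>140)
    P=X[m];P=P[np.isfinite(P).all(1)]
    best=0;rng=np.random.default_rng(0)
    for i in range(300):
        a=P[rng.choice(len(P),3,False)];nn=np.cross(a[1]-a[0],a[2]-a[0]);l=np.linalg.norm(nn)
        if l<1e-5: continue
        nn/=l; nn*=np.sign(nn[2])
        if abs(nn[2]-np.cos(np.radians(25)))>.03: continue
        k=abs((P-a[0])@nn)<.0025
        if k.sum()>best: best=k.sum();K=k
    Q=P[K];cen=Q.mean(0);nn=np.linalg.svd(Q-cen,full_matrices=False)[2][2];nn*=np.sign(nn[2])
    K=abs((P-cen)@nn)<.0025;Q=P[K]
    ang=np.degrees(np.arccos(nn[2]));x=np.array([0,0,1])-nn*nn[2];x/=np.linalg.norm(x);y=np.cross(nn,x)
    L=np.c_[(Q-cen)@x,(Q-cen)@y]
    r=cv2.minAreaRect((L*1000).astype(np.float32))
    cc=cen+x*r[0][0]/1e3+y*r[0][1]/1e3
    print(n,len(P),len(Q),"n",nn.round(4),ang,"x",x.round(4),np.degrees(np.arctan2(x[1],x[0])),"rect",r,"centre",cc.round(4))
    h,e=np.histogram(L[abs(L[:,0])<.07][:,1],np.arange(-.045,.045,.002));print(np.c_[(e[:-1]*1000).round(),h].astype(int).tolist())
```

```text
top grip 185 ((566.7494506835938, 152.1531524658203), (65.00164031982422, 16.5484619140625), 82.11216735839844) 0.11690965676025096 156 [0.56686883 0.15199082 0.11041038] [0.10934921 0.11183717 0.11447458]
 dark 53 ((558.4097290039062, 148.00567626953125), (10.136032104492188, 59.74288558959961), 0.8103101849555969)
scene grip 176 ((568.0137939453125, 148.85501098632812), (66.82931518554688, 17.504745483398438), 80.57133483886719) 0.11685622373244096 113 [0.56682655 0.1476533  0.11127719] [0.10930289 0.11238529 0.11431582]
 dark 187 ((556.2744750976562, 140.7784423828125), (81.74166107177734, 30.508344650268555), 79.6590576171875)
top park ((555.562255859375, 154.25192260742188), (69.11091613769531, 160.42979431152344), 81.10301208496094) 0.04176868303319821
scene park ((610.406005859375, 154.56764221191406), (274.75714111328125, 98.57084655761719), 3.2992613315582275) 0.0427946640019472
top 2231 961 n [-0.4231 -0.0305  0.9056] 25.100136822748308 x [0.9032 0.0652 0.4242] 4.128704539408362 rect ((-2.782806396484375, 0.31191253662109375), (199.82034301757812, 68.02835845947266), 0.0792
[... 461 characters left out ...]
], [39, 0], [41, 0]]
scene 2041 1125 n [-0.424  -0.0321  0.9051] 25.166734276751537 x [0.9025 0.0683 0.4253] 4.328686749587011 rect ((2.2237625122070312, 0.7708206176757812), (67.22148895263672, 199.55751037597656), 89.69855499267578) centre [ 0.5832 -0.1606  0.1159]
[[-45, 0], [-43, 0], [-41, 0], [-39, 0], [-37, 0], [-35, 1], [-33, 34], [-31, 42], [-29, 34], [-27, 37], [-25, 30], [-23, 39], [-21, 38], [-19, 40], [-17, 37], [-15, 34], [-13, 35], [-11, 2], [-9, 0], [-7, 0], [-5, 0], [-3, 0], [-1, 0], [1, 0], [3, 0], [5, 0], [7, 0], [9, 7], [11, 30], [13, 35], [15, 34], [17, 40], [19, 31], [21, 30], [23, 44], [25, 35], [27, 30], [29, 38], [31, 33], [33, 17], [35, 0], [37, 0], [39, 0], [41, 0]]
```

Both views agree within about 2 mm: inclined face centre ≈ (0.583, -0.160, 0.115), yaw 4.2°, and stud ≈ (0.567, 0.151), bar azimuth ≈ 81°. I start the approach.

Emit:
send_rows([
  {"dx": -5.1, "dy": -3.5, "yaw": 10, "gripper": 1},
  {"dx": -10.2, "dy": -7.0, "yaw": 20},
  {"dx": -15.3, "dy": -10.5, "yaw": 30},
  {"dx": -20.4, "dy": -14, "yaw": 40},
  {"dx": -25.5, "dy": -17.6, "yaw": 50},
])

```text
validation failed for argument at $.st...
```

```bash
cat >> h.py <<'E'
from scipy.spatial.transform import Rotation as Ro
def go(p,yaz):
    "shift (cm, tool axes) and yaw (deg) to TCP p with tool y heading at azimuth yaz deg"
    from bench import status
    o=status.get_obs(); R=Ro.from_rotvec(o["orientation"]).as_matrix()
    cur=np.degrees(np.arctan2(R[1,1],R[0,1])); yw=(cur-yaz+180)%360-180
    print("t %.2f tcp"%o["clock"],o["tcp_pos"].round(4),"zt",R[:,2].round(3),"yaz %.2f"%cur,"j",o["joints"].round(2),"F",o["contact_force"].round(1),"w %.4f g %.0f"%(o["grip_width"],o["gripper_force"]))
    print("d",(100*R.T@(np.array(p)-o["tcp_pos"])).round(2),"yaw %.2f"%yw)
E
python3 -c "
from h import *
go([.567,.151,.17],-8.9)"
```

```text
t 0.10 tcp [0.2494 0.6267 0.2554] zt [-0.    -0.002 -1.   ] yaz 68.30 j [-1.3   0.48  0.02  1.56 -0.01  1.11 -0.08] F [ 0.  -0.4  0.1] w 0.0855 g 0
d [-47.09 -32.44   8.6 ] yaw 77.20
```

Emit:
send_rows([
  {"dx": -5.1, "dy": -3.5, "dz": 0, "yaw": 10, "gripper": 1},
  {"dx": -10.2, "dy": -7.0, "dz": 0, "yaw": 20, "gripper": 1},
  {"dx": -15.3, "dy": -10.5, "dz": 0, "yaw": 30, "gripper": 1},
  {"dx": -20.4, "dy": -14, "dz": 0, "yaw": 40, "gripper": 1},
  {"dx": -25.5, "dy": -17.6, "dz": 0, "yaw": 50, "gripper": 1},
])

```text
clock: 0.72
tcp_pos: [0.4222, 0.3674, 0.2562]
orientation: [-1.847, -2.541, 0.0]
contact_force: [0.5, 0.6, 1.2]
grip_width: 0.0858
gripper_force: 0.0
```

```bash
python3 -c "
from h import *
go([.567,.151,.17],-8.9)"
```

```text
t 0.72 tcp [0.4222 0.3674 0.2562] zt [-0. -0. -1.] yaz 17.97 j [-1.06  0.29  0.28  1.85 -0.09  1.01 -0.42] F [0.5 0.6 1.2] w 0.0858 g 0
d [-25.06   7.1    8.61] yaw 26.87
```

Emit:
send_rows([
  {"dx": -5, "dy": 1.4, "dz": 1.7, "yaw": 6, "gripper": 1},
  {"dx": -10, "dy": 2.8, "dz": 3.4, "yaw": 12, "gripper": 1},
  {"dx": -15, "dy": 4.3, "dz": 5.1, "yaw": 18, "gripper": 1},
  {"dx": -20, "dy": 5.7, "dz": 6.8, "yaw": 24, "gripper": 1},
  {"dx": -25.1, "dy": 7.1, "dz": 8.6, "yaw": 26.9, "gripper": 1},
])

```text
clock: 1.35
tcp_pos: [0.5682, 0.1522, 0.1696]
orientation: [-2.383, -2.046, 0.0]
contact_force: [0.7, 0.4, -0.2]
grip_width: 0.0853
gripper_force: 0.0
```

Run:
```python
from h import *
go([.567,.151,.101],-8.9)
```

```text
t 1.35 tcp [0.5682 0.1522 0.1696] zt [-0.  0. -1.] yaz -8.70 j [-0.69  0.46  0.43  1.87 -0.24  0.86 -0.3 ] F [ 0.7  0.4 -0.2] w 0.0853 g 0
d [-0.13 -0.1   6.86] yaw 0.20
```

Down and grasp with 120 N.

Emit:
send_rows([
  {"dx": -0.1, "dy": -0.1, "dz": 3.5, "yaw": 0, "gripper": 1},
  {"dx": -0.1, "dy": -0.1, "dz": 6.9, "yaw": 0, "gripper": 1},
  {"dx": -0.1, "dy": -0.1, "dz": 6.9, "yaw": 0, "gripper": 0.4},
  {"dx": -0.1, "dy": -0.1, "dz": 6.9, "yaw": 0, "gripper": 0},
  {"dx": -0.1, "dy": -0.1, "dz": 6.9, "yaw": 0, "gripper": 0},
], force=110)

```text
clock: 1.98
tcp_pos: [0.5675, 0.1529, 0.1029]
orientation: [2.381, 2.048, 0.004]
contact_force: [-0.5, -0.1, 1.0]
grip_width: 0.032
gripper_force: 0.0
```

Emit:
send_rows([
  {"dx": 0, "dy": 0, "dz": 0, "yaw": 0, "gripper": 0},
  {"dx": 0, "dy": 0, "dz": 0, "yaw": 0, "gripper": 0},
])

```text
clock: 2.22
tcp_pos: [0.5674, 0.1528, 0.1025]
orientation: [2.381, 2.048, 0.004]
contact_force: [0.8, 0.5, 4.6]
grip_width: 0.0148
gripper_force: 107.0
```

Run:
```python
from h import *
go([.567,.151,.101],-8.9)
```

```text
t 2.23 tcp [0.5674 0.1528 0.1025] zt [ 0.002  0.001 -1.   ] yaz -8.60 j [-0.66  0.55  0.38  1.91 -0.3   0.73 -0.25] F [0.8 0.5 4.6] w 0.0148 g 107
d [-0.19 -0.02  0.15] yaw 0.30
```

Gripped. Press 9 mm down.

Emit:
send_rows([
  {"dx": 0, "dy": 0, "dz": 0.5, "yaw": 0, "gripper": 0},
  {"dx": 0, "dy": 0, "dz": 0.9, "yaw": 0, "gripper": 0},
  {"dx": 0, "dy": 0, "dz": 0.9, "yaw": 0, "gripper": 0},
])

```text
clock: 2.6
tcp_pos: [0.5676, 0.1529, 0.0937]
orientation: [2.382, 2.048, 0.004]
contact_force: [-1.4, 0.1, 11.8]
grip_width: 0.0146
gripper_force: 108.2
```

Run:
```python
from h import *
go([.567,.151,.0935],-8.9)
```

```text
t 2.60 tcp [0.5676 0.1529 0.0937] zt [ 0.002  0.001 -1.   ] yaz -8.60 j [-0.65  0.56  0.38  1.92 -0.31  0.72 -0.25] F [-1.4  0.1 11.8] w 0.0146 g 108
d [-0.19 -0.03  0.02] yaw 0.30
```

Emit:
send_rows([
  {"dx": 0, "dy": 0, "dz": 0, "yaw": 10, "gripper": 0},
  {"dx": 0, "dy": 0, "dz": 0, "yaw": 20, "gripper": 0},
  {"dx": 0, "dy": 0, "dz": 0, "yaw": 30, "gripper": 0},
  {"dx": 0, "dy": 0, "dz": 0, "yaw": 40, "gripper": 0},
  {"dx": 0, "dy": 0, "dz": 0, "yaw": 50, "gripper": 0},
])

```text
clock: 3.22
tcp_pos: [0.568, 0.1526, 0.0941]
orientation: [-3.026, -0.841, -0.005]
contact_force: [-0.7, -0.8, 11.8]
grip_width: 0.0149
gripper_force: 108.1
```

Emit:
send_rows([
  {"dx": 0, "dy": 0, "dz": 0, "yaw": 10, "gripper": 0},
  {"dx": 0, "dy": 0, "dz": 0, "yaw": 20, "gripper": 0},
  {"dx": 0, "dy": 0, "dz": 0, "yaw": 30, "gripper": 0},
  {"dx": 0, "dy": 0, "dz": 0, "yaw": 40, "gripper": 0},
  {"dx": 0, "dy": 0, "dz": 0, "yaw": 40, "gripper": 0},
])

```text
clock: 3.85
tcp_pos: [0.5681, 0.1528, 0.0939]
orientation: [-3.131, 0.239, -0.005]
contact_force: [-0.5, 0.9, 11.4]
grip_width: 0.0144
gripper_force: 108.3
```

Run:
```python
from h import *
go([.567,.151,.0935],-98.9)
```

```text
t 3.85 tcp [0.5681 0.1528 0.0939] zt [ 0.003  0.001 -1.   ] yaz -98.72 j [-0.94  0.68  0.79  1.93 -0.67  0.81 -1.5 ] F [-0.5  0.9 11.4] w 0.0144 g 108
d [-0.08  0.2   0.04] yaw 0.18
```

Turned freely. Lift out.

Emit:
send_rows([
  {"dx": 0, "dy": 0, "dz": -2, "yaw": 0, "gripper": 0},
  {"dx": 0, "dy": 0, "dz": -4, "yaw": 0, "gripper": 0},
  {"dx": 0, "dy": 0, "dz": -8, "yaw": 0, "gripper": 0},
  {"dx": 0, "dy": 0, "dz": -13, "yaw": 0, "gripper": 0},
  {"dx": 0, "dy": 0, "dz": -19, "yaw": 0, "gripper": 0},
])

```text
clock: 4.47
tcp_pos: [0.565, 0.1523, 0.2833]
orientation: [3.132, -0.236, -0.005]
contact_force: [0.5, 1.4, -2.5]
grip_width: 0.0144
gripper_force: 107.4
```

Run:
```python
from h import *
go([.9,.06,.283],-86)
from bench import imaging
for n in("scene","top"):
    f=imaging.grab_frame(n); cv2.imwrite(f"pics/{n}1.png",f["color"][:,:,::-1])
```

```text
t 4.47 tcp [0.565  0.1523 0.2833] zt [-0.003 -0.001 -1.   ] yaz -98.61 j [-1.11  0.46  1.02  1.79 -0.43  1.14 -1.68] F [ 0.5  1.4 -2.5] w 0.0144 g 107
d [34.51  4.11 -0.07] yaw -12.61
```

View pics/scene1.png

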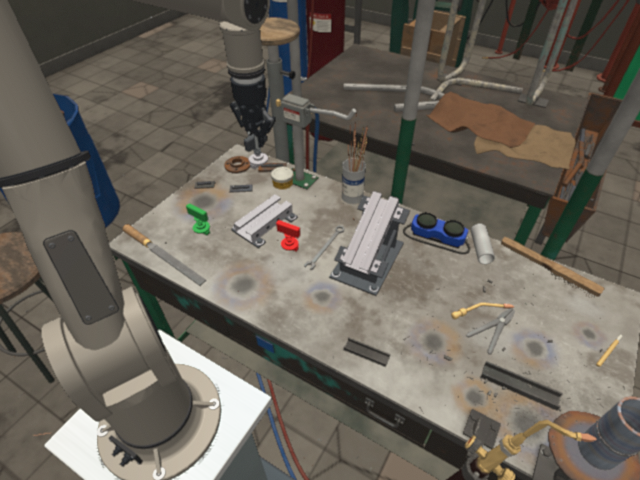

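The stud is out (head tip at (258,158)) with the rail empty. The interface only has yaw, so I will see how the commanded pose behaves at the edge of reach, up high and clear of everything, in order to get the 25° tilt.

Emit:
send_rows([
  {"dx": 1, "dy": 2.1, "dz": -5, "yaw": -3, "gripper": 0},
  {"dx": 2, "dy": 4.2, "dz": -10, "yaw": -6, "gripper": 0},
  {"dx": 3, "dy": 6.3, "dz": -15, "yaw": -9, "gripper": 0},
  {"dx": 4, "dy": 8.4, "dz": -20, "yaw": -12, "gripper": 0},
  {"dx": 5, "dy": 10.7, "dz": -25, "yaw": -12.8, "gripper": 0},
])

```text
clock: 5.2
tcp_pos: [0.5991, 0.0386, 0.533]
orientation: [-3.139, -0.117, 0.003]
contact_force: [0.0, -0.4, -2.7]
grip_width: 0.0145
gripper_force: 107.8
```

Run:
```python
from h import *
go([.95,.07,.53],-85.8)
```

```text
t 5.20 tcp [0.5991 0.0386 0.533 ] zt [-0.002  0.001 -1.   ] yaz -85.73 j [-0.9   0.34  1.06  1.34 -0.29  1.63 -1.38] F [ 0.  -0.4 -2.7] w 0.0145 g 108
d [35.23 -0.52  0.23] yaw 0.07
```

Emit:
send_rows([
  {"dx": 2, "dy": 0, "dz": -5, "yaw": 0, "gripper": 0},
  {"dx": 4, "dy": 0, "dz": -10, "yaw": 0, "gripper": 0},
  {"dx": 6, "dy": 0, "dz": -15, "yaw": 0, "gripper": 0},
  {"dx": 8, "dy": 0, "dz": -20, "yaw": 0, "gripper": 0},
  {"dx": 10, "dy": 0, "dz": -25, "yaw": 0, "gripper": 0},
])

```text
clock: 5.82
tcp_pos: [0.6512, 0.0481, 0.677]
orientation: [3.132, 0.13, 0.096]
contact_force: [1.0, -0.3, -3.8]
grip_width: 0.0144
gripper_force: 107.8
```

Run:
```python
from h import *
go([.7,.05,.78],-85.8)
```

```text
t 5.83 tcp [0.6512 0.0481 0.677 ] zt [ 0.061 -0.003 -0.998] yaz -85.26 j [-0.27  0.37  0.18  0.8  -0.06  1.91 -1.61] F [ 1.  -0.3 -3.8] w 0.0144 g 108
d [ 5.49  0.3  -9.98] yaw 0.54
```

The tool tilts outward in the wanted direction. I keep pushing.

Emit:
send_rows([
  {"dx": 3, "dy": 0, "dz": -5, "yaw": 0, "gripper": 0},
  {"dx": 6, "dy": 0, "dz": -10, "yaw": 0, "gripper": 0},
  {"dx": 9, "dy": 0, "dz": -15, "yaw": 0, "gripper": 0},
  {"dx": 12, "dy": 0, "dz": -20, "yaw": 0, "gripper": 0},
  {"dx": 15, "dy": 0, "dz": -25, "yaw": 0, "gripper": 0},
])

```text
clock: 6.45
tcp_pos: [0.7254, 0.1235, 0.7701]
orientation: [-3.012, -0.239, -0.506]
contact_force: [1.6, -3.8, -5.6]
grip_width: 0.0148
gripper_force: 108.6
```

Run:
```python
from h import *
go([.7,.05,.78],-85.8)
```

```text
t 6.45 tcp [0.7254 0.1235 0.7701] zt [ 0.318  0.102 -0.942] yaz -80.44 j [-0.47  0.56  0.87  0.43 -0.64  1.92 -1.51] F [ 1.6 -3.8 -5.6] w 0.0148 g 109
d [-3.07  6.77 -2.49] yaw 5.36
```

Emit:
send_rows([
  {"dx": -1, "dy": 1, "dz": 2, "yaw": 0, "gripper": 0},
  {"dx": -3, "dy": 2, "dz": 5, "yaw": 0, "gripper": 0},
  {"dx": -5, "dy": 3, "dz": 10, "yaw": 0, "gripper": 0},
])

```text
clock: 6.82
tcp_pos: [0.7119, 0.1059, 0.6592]
orientation: [-2.997, -0.271, -0.507]
contact_force: [1.3, 0.0, -1.4]
grip_width: 0.0146
gripper_force: 108.8
```

Run:
```python
from h import *
go([.7,.05,.78],-85.8)
```

```text
t 6.83 tcp [0.7119 0.1059 0.6592] zt [ 0.318  0.118 -0.941] yaz -79.09 j [-0.74  0.38  0.91  1.   -0.45  1.56 -1.38] F [ 1.3  0.  -1.4] w 0.0146 g 109
d [  2.04   4.53 -12.41] yaw 6.71
```

Tilt persists: tool z is now (0.318, 0.118), and it should be (0.424, 0.031). I repeat this at a negative azimuth for the remaining correction.

Run:
```python
from h import *
go([.60,-.28,.62],-79)
```

```text
t 6.83 tcp [0.7119 0.1059 0.6592] zt [ 0.318  0.118 -0.941] yaz -79.09 j [-0.74  0.38  0.91  1.   -0.45  1.56 -1.38] F [ 1.3  0.  -1.4] w 0.0146 g 109
d [-17.83  35.94  -4.43] yaw -0.09
```

Emit:
send_rows([
  {"dx": -3, "dy": 5.2, "dz": -0.8, "yaw": 0, "gripper": 0},
  {"dx": -6, "dy": 10.4, "dz": -1.6, "yaw": 0, "gripper": 0},
  {"dx": -9, "dy": 15.6, "dz": -2.4, "yaw": 0, "gripper": 0},
  {"dx": -12, "dy": 20.8, "dz": -3.2, "yaw": 0, "gripper": 0},
  {"dx": -15, "dy": 26, "dz": -4, "yaw": 0, "gripper": 0},
])

```text
clock: 7.45
tcp_pos: [0.608, -0.1778, 0.6309]
orientation: [-2.995, -0.271, -0.502]
contact_force: [0.3, -0.9, -2.1]
grip_width: 0.0146
gripper_force: 108.5
```

Emit:
send_rows([
  {"dx": -1.5, "dy": 5, "dz": -0.2, "yaw": 0, "gripper": 0},
  {"dx": -2.8, "dy": 10, "dz": -0.4, "yaw": 0, "gripper": 0},
])

```text
clock: 7.7
tcp_pos: [0.6003, -0.2805, 0.6198]
orientation: [-2.994, -0.271, -0.504]
contact_force: [1.3, 0.7, -2.6]
grip_width: 0.0147
gripper_force: 108.6
```

Run:
```python
from h import *
go([.68,-.32,.87],-79)
```

```text
t 7.70 tcp [ 0.6003 -0.2805  0.6198] zt [ 0.316  0.121 -0.941] yaz -79.04 j [-0.21  0.32  0.99  1.18 -0.57  1.6  -0.72] F [ 1.3  0.7 -2.6] w 0.0147 g 109
d [ 15.1    3.83 -21.51] yaw -0.04
```

Emit:
send_rows([
  {"dx": 4, "dy": 1, "dz": -5, "yaw": 0, "gripper": 0},
  {"dx": 8, "dy": 2, "dz": -10, "yaw": 0, "gripper": 0},
  {"dx": 11, "dy": 3, "dz": -15, "yaw": 0, "gripper": 0},
  {"dx": 13, "dy": 4, "dz": -20, "yaw": 0, "gripper": 0},
])

```text
clock: 8.2
tcp_pos: [0.655, -0.2954, 0.7368]
orientation: [-3.002, -0.285, -0.483]
contact_force: [1.1, 0.9, -5.4]
grip_width: 0.0147
gripper_force: 108.8
```

Run:
```python
from h import *
go([.68,-.32,.87],-79)
```

```text
t 8.20 tcp [ 0.655  -0.2954  0.7368] zt [ 0.302  0.116 -0.946] yaz -78.62 j [ 0.35  0.49  0.25  0.52 -0.4   1.91 -1.  ] F [ 1.1  0.9 -5.4] w 0.0147 g 109
d [  6.16   2.15 -12.13] yaw 0.38
```

Just at the limit. Push further.

Emit:
send_rows([
  {"dx": 4, "dy": 1, "dz": -5, "yaw": 0, "gripper": 0},
  {"dx": 8, "dy": 2, "dz": -10, "yaw": 0, "gripper": 0},
  {"dx": 12, "dy": 3, "dz": -15, "yaw": 0, "gripper": 0},
])

```text
clock: 8.57
tcp_pos: [0.6598, -0.246, 0.8432]
orientation: [-2.999, -0.274, -0.784]
contact_force: [0.2, -0.3, -1.9]
grip_width: 0.0145
gripper_force: 108.8
```

Run:
```python
from h import *
go([.68,-.32,.87],-79)
```

```text
t 8.57 tcp [ 0.6598 -0.246   0.8432] zt [ 0.483  0.073 -0.873] yaz -79.80 j [ 0.48  0.48 -0.45  0.29  0.08  1.92 -1.22] F [ 0.2 -0.3 -1.9] w 0.0145 g 109
d [ 1.85  7.68 -1.91] yaw -0.80
```

```bash
cat >> h.py <<'E'
C=np.array([.5826,-.1598,.115]);a,b=np.radians(4.2),np.radians(25)
n=np.array([-np.sin(b)*np.cos(a),-np.sin(b)*np.sin(a),np.cos(b)])
sx=np.array([np.cos(b)*np.cos(a),np.cos(b)*np.sin(a),np.sin(b)]);sy=np.cross(n,sx)
def seat(h,yaz=-85.8,off=(0,0),L=.0775):
    from bench import status
    o=status.get_obs();R=Ro.from_rotvec(o["orientation"]).as_matrix();zt=R[:,2]
    tip=o["tcp_pos"]+L*zt-C
    print("tip in seat mm",(1000*np.array([tip@sx,tip@sy,tip@n])).round(1),"tilt err deg x,y",np.degrees([zt@sx,zt@sy]).round(2),"toolx in seat",(R[:,0]@np.c_[sx,sy,n]).round(3))
    go(C+n*h+sx*off[0]+sy*off[1]-L*zt,yaz)
E
python3 - <<'E'
from h import *
seat(.10)
E
```

```text
tip in seat mm [377.4 -88.7 552.8] tilt err deg x,y [4.16 2.16] toolx in seat [0.992 0.099 0.076]
t 8.57 tcp [ 0.6598 -0.246   0.8432] zt [ 0.483  0.073 -0.873] yaz -79.80 j [ 0.48  0.48 -0.45  0.29  0.08  1.92 -1.22] F [ 0.2 -0.3 -1.9] w 0.0145 g 109
d [-40.01 -11.26  42.73] yaw 6.00
```

Emit:
send_rows([
  {"dx": -4, "dy": -1.1, "dz": 4.2, "yaw": 1, "gripper": 0},
  {"dx": -8, "dy": -2.2, "dz": 8.4, "yaw": 2, "gripper": 0},
  {"dx": -12, "dy": -3.3, "dz": 12.8, "yaw": 3, "gripper": 0},
  {"dx": -16, "dy": -4.4, "dz": 17.2, "yaw": 4.5, "gripper": 0},
  {"dx": -20, "dy": -5.6, "dz": 21.5, "yaw": 6, "gripper": 0},
])

```text
clock: 9.2
tcp_pos: [0.5846, -0.2182, 0.5763]
orientation: [-2.993, -0.098, -0.766]
contact_force: [1.0, -0.2, -2.7]
grip_width: 0.0149
gripper_force: 108.8
```

Run:
```python
from h import *
seat(.07)
```

```text
tip in seat mm [198.  -56.1 341.7] tilt err deg x,y [3.79 1.67] toolx in seat [ 0.998 -0.015  0.066]
t 9.20 tcp [ 0.5846 -0.2182  0.5763] zt [ 0.478  0.064 -0.876] yaz -85.76 j [ 0.89  0.08 -0.56  1.47 -0.2   1.16 -1.13] F [ 1.  -0.2 -2.7] w 0.0149 g 109
d [-21.63  -4.53  25.95] yaw 0.04
```

Emit:
send_rows([
  {"dx": -4.3, "dy": -0.9, "dz": 4.5, "yaw": -0.8, "gripper": 0},
  {"dx": -8.6, "dy": -1.8, "dz": 9, "yaw": -0.8, "gripper": 0},
  {"dx": -13, "dy": -2.7, "dz": 13.5, "yaw": -0.8, "gripper": 0},
  {"dx": -17.3, "dy": -3.6, "dz": 18, "yaw": -0.8, "gripper": 0},
  {"dx": -21.6, "dy": -4.5, "dz": 23, "yaw": -0.8, "gripper": 0},
])

```text
clock: 9.82
tcp_pos: [0.5042, -0.1701, 0.2791]
orientation: [-2.996, -0.122, -0.769]
contact_force: [2.1, 0.1, -4.0]
grip_width: 0.0144
gripper_force: 108.8
```

Run:
```python
from h import *
seat(.015)
from bench import imaging
ims=[]
for n_,c in(("scene",(300,100,460,320)),("top",(260,120,420,340))):
    f=imaging.grab_frame(n_); np.savez(n_+"2.npz",**f); u0,v0,u1,v1=c
    ims.append(cv2.resize(f["color"][v0:v1,u0:u1,::-1],(400,550),interpolation=cv2.INTER_CUBIC))
cv2.imwrite("pics/m3.png",np.hstack(ims))
```

```text
tip in seat mm [  3.   -2.3 104.8] tilt err deg x,y [3.84 1.64] toolx in seat [0.998 0.001 0.067]
t 9.82 tcp [ 0.5042 -0.1701  0.2791] zt [ 0.479  0.064 -0.876] yaz -84.96 j [ 0.92  0.09 -0.61  2.14 -0.35  0.5  -0.89] F [ 2.1  0.1 -4. ] w 0.0144 g 109
d [-0.9   0.03  8.95] yaw 0.84
```

View pics/m3.png

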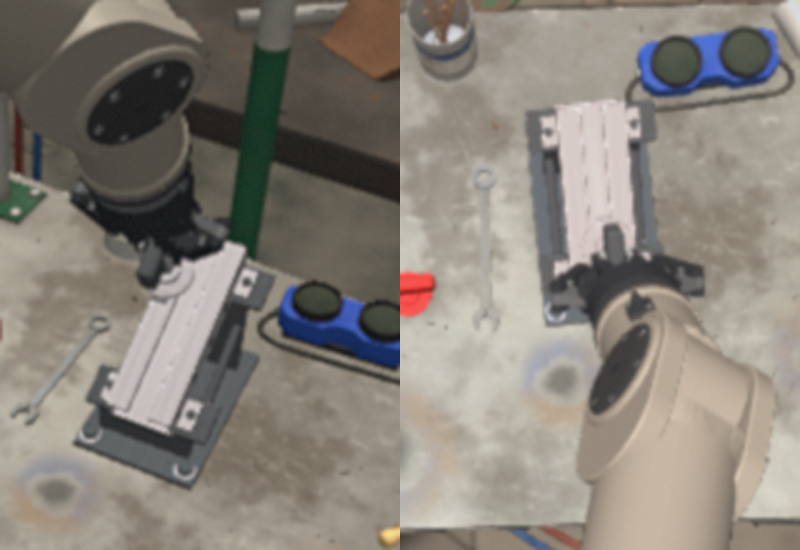

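The left panel shows the stud's collar at (172,280) above the rail, aligned with the slot. The right panel shows the grip at (612,235) along the slot. Descending.

Emit:
send_rows([
  {"dx": -0.4, "dy": 0, "dz": 4.5, "yaw": 0, "gripper": 0},
  {"dx": -0.9, "dy": 0, "dz": 8.9, "yaw": 0, "gripper": 0},
  {"dx": -0.9, "dy": 0, "dz": 8.9, "yaw": 0, "gripper": 0},
])

```text
clock: 10.3
tcp_pos: [0.5414, -0.1646, 0.1978]
orientation: [-2.993, -0.123, -0.766]
contact_force: [0.3, 0.1, -2.4]
grip_width: 0.0143
gripper_force: 108.4
```

Run:
```python
from h import *
seat(-.010)
```

```text
tip in seat mm [ 2.5  0.7 15.3] tilt err deg x,y [3.75 1.88] toolx in seat [0.998 0.    0.066]
t 10.30 tcp [ 0.5414 -0.1646  0.1978] zt [ 0.477  0.068 -0.876] yaz -84.87 j [ 0.79  0.27 -0.56  2.16 -0.19  0.29 -1.04] F [ 0.3  0.1 -2.4] w 0.0143 g 108
d [-0.42  0.16  2.5 ] yaw 0.93
```

Emit:
send_rows([
  {"dx": -0.2, "dy": 0.1, "dz": 1.0, "yaw": 0, "gripper": 0},
  {"dx": -0.4, "dy": 0.1, "dz": 1.8, "yaw": 0, "gripper": 0},
  {"dx": -0.4, "dy": 0.1, "dz": 2.5, "yaw": 0, "gripper": 0},
  {"dx": -0.4, "dy": 0.1, "dz": 2.5, "yaw": 0, "gripper": 0},
])

```text
clock: 10.8
tcp_pos: [0.5503, -0.1651, 0.1759]
orientation: [-2.995, -0.122, -0.773]
contact_force: [-0.0, 0.4, -3.0]
grip_width: 0.0142
gripper_force: 108.6
```

Run:
```python
from h import *
seat(-.0255)
```

```text
tip in seat mm [ 1.6 -0.7 -8.3] tilt err deg x,y [3.99 1.67] toolx in seat [0.998 0.001 0.07 ]
t 10.80 tcp [ 0.5503 -0.1651  0.1759] zt [ 0.481  0.065 -0.874] yaz -84.95 j [ 0.75  0.32 -0.53  2.17 -0.16  0.23 -1.06] F [-0.   0.4 -3. ] w 0.0142 g 109
d [-0.28 -0.02  1.7 ] yaw 0.85
```

The head is 8 mm into the slot with no contact force. Press.

Emit:
send_rows([
  {"dx": -0.1, "dy": 0, "dz": 0.6, "yaw": 0, "gripper": 0},
  {"dx": -0.2, "dy": 0, "dz": 1.2, "yaw": 0, "gripper": 0},
  {"dx": -0.3, "dy": 0, "dz": 1.7, "yaw": 0, "gripper": 0},
  {"dx": -0.3, "dy": 0, "dz": 1.7, "yaw": 0, "gripper": 0},
])

```text
clock: 11.3
tcp_pos: [0.5581, -0.1644, 0.1614]
orientation: [-2.994, -0.123, -0.78]
contact_force: [-3.6, 2.4, 11.9]
grip_width: 0.0146
gripper_force: 110.7
```

Run:
```python
from h import *
seat(-.0255)
```

```text
tip in seat mm [  2.9  -0.6 -24.7] tilt err deg x,y [4.26 1.58] toolx in seat [0.997 0.002 0.074]
t 11.30 tcp [ 0.5581 -0.1644  0.1614] zt [ 0.485  0.063 -0.872] yaz -84.93 j [ 0.71  0.35 -0.5   2.17 -0.15  0.19 -1.07] F [-3.6  2.4 11.9] w 0.0146 g 111
d [-0.3  -0.06  0.06] yaw 0.87
```

Emit:
send_rows([
  {"dx": 0, "dy": 0, "dz": 0.1, "yaw": -9, "gripper": 0},
  {"dx": 0, "dy": 0, "dz": 0.1, "yaw": -18, "gripper": 0},
  {"dx": 0, "dy": 0, "dz": 0.1, "yaw": -27, "gripper": 0},
  {"dx": 0, "dy": 0, "dz": 0.1, "yaw": -36, "gripper": 0},
  {"dx": 0, "dy": 0, "dz": 0.1, "yaw": -45, "gripper": 0},
])

```text
clock: 11.92
tcp_pos: [0.5548, -0.1625, 0.1581]
orientation: [2.635, 1.23, 0.715]
contact_force: [-9.6, 4.6, 9.8]
grip_width: 0.0144
gripper_force: 111.2
```

Run:
```python
from h import *
seat(-.0255,-40)
```

```text
tip in seat mm [ -2.    1.7 -26.4] tilt err deg x,y [3.8  1.77] toolx in seat [0.699 0.712 0.069]
t 11.93 tcp [ 0.5548 -0.1625  0.1581] zt [ 0.478  0.066 -0.876] yaz -43.69 j [ 0.84  0.38 -0.66  2.16  0.18  0.21 -0.59] F [-9.6  4.6  9.8] w 0.0144 g 111
d [ 0.02  0.26 -0.08] yaw -3.69
```

Emit:
send_rows([
  {"dx": 0, "dy": 0.1, "dz": 0, "yaw": -9, "gripper": 0},
  {"dx": 0, "dy": 0.2, "dz": 0, "yaw": -18, "gripper": 0},
  {"dx": 0, "dy": 0.2, "dz": 0, "yaw": -27, "gripper": 0},
  {"dx": 0, "dy": 0.2, "dz": 0, "yaw": -36, "gripper": 0},
  {"dx": 0, "dy": 0.2, "dz": 0, "yaw": -45, "gripper": 0},
])

```text
clock: 12.55
tcp_pos: [0.5557, -0.1642, 0.1584]
orientation: [1.87, 2.042, 0.547]
contact_force: [-11.2, 4.3, 9.2]
grip_width: 0.0141
gripper_force: 111.2
```

Run:
```python
from h import *
seat(-.0255,4.2)
```

```text
tip in seat mm [ -1.2  -0.1 -26.5] tilt err deg x,y [3.75 1.73] toolx in seat [-0.008  1.     0.03 ]
t 12.55 tcp [ 0.5557 -0.1642  0.1584] zt [ 0.477  0.065 -0.876] yaz 4.62 j [ 0.97  0.43 -0.82  2.15  0.49  0.24 -0.09] F [-11.2   4.3   9.2] w 0.0141 g 111
d [ 0.01  0.13 -0.09] yaw 0.42
```

Emit:
send_rows([
  {"dx": 0, "dy": 0, "dz": -0.3, "yaw": 0, "gripper": 0},
  {"dx": 0, "dy": 0, "dz": -0.6, "yaw": 0, "gripper": 0},
  {"dx": 0, "dy": 0, "dz": -0.9, "yaw": 0, "gripper": 0},
  {"dx": 0, "dy": 0, "dz": -0.9, "yaw": 0, "gripper": 0},
])

```text
clock: 13.05
tcp_pos: [0.5518, -0.1653, 0.1664]
orientation: [1.876, 2.036, 0.549]
contact_force: [-6.0, 2.4, 3.6]
grip_width: 0.0147
gripper_force: 110.0
```

Run:
```python
from h import *
seat(-.0170,4.2)
```

```text
tip in seat mm [ -1.3  -0.9 -17.6] tilt err deg x,y [3.81 1.72] toolx in seat [-0.003  1.     0.03 ]
t 13.05 tcp [ 0.5518 -0.1653  0.1664] zt [ 0.478  0.065 -0.876] yaz 4.26 j [ 1.01  0.42 -0.85  2.15  0.47  0.26 -0.07] F [-6.   2.4  3.6] w 0.0147 g 110
d [ 0.09  0.13 -0.05] yaw 0.06
```

Emit:
send_rows([
  {"dx": 0, "dy": 0, "dz": -0.05, "yaw": 0, "gripper": 0.25},
  {"dx": 0, "dy": 0, "dz": -0.05, "yaw": 0, "gripper": 0.4},
  {"dx": 0, "dy": 0, "dz": -0.05, "yaw": 0, "gripper": 0.6},
  {"dx": 0, "dy": 0, "dz": -0.05, "yaw": 0, "gripper": 0.7},
])

```text
clock: 13.55
tcp_pos: [0.5532, -0.1662, 0.1677]
orientation: [1.874, 2.033, 0.551]
contact_force: [-0.1, -0.5, 0.4]
grip_width: 0.0601
gripper_force: 0.0
```

Emit:
send_rows([
  {"dx": 0, "dy": 0, "dz": -2, "yaw": 0, "gripper": 0.7},
  {"dx": 0, "dy": 0, "dz": -5, "yaw": 0, "gripper": 0.7},
  {"dx": 0, "dy": 0, "dz": -9, "yaw": 0, "gripper": 0.7},
  {"dx": 0, "dy": 0, "dz": -14, "yaw": 0, "gripper": 0.7},
  {"dx": 0, "dy": 0, "dz": -19, "yaw": 0, "gripper": 0.7},
])

```text
clock: 14.18
tcp_pos: [0.4659, -0.1828, 0.307]
orientation: [1.899, 2.036, 0.52]
contact_force: [-2.0, 0.2, 0.5]
grip_width: 0.06
gripper_force: 0.0
```

Run:
```python
from h import *
seat(0,4.2)
from bench import imaging
ims=[]
for n_,c in(("scene",(300,100,460,320)),("top",(260,120,420,340))):
    f=imaging.grab_frame(n_); u0,v0,u1,v1=c
    ims.append(cv2.resize(f["color"][v0:v1,u0:u1,::-1],(400,550),interpolation=cv2.INTER_CUBIC))
    X=cloud(f)-C; L=np.stack([X@sx,X@sy,X@n],-1)
    dark=f["color"].max(-1)<120
    m=(abs(L[...,0])<.06)&(abs(L[...,1])<.05)&(L[...,2]>.035)&(L[...,2]<.08)&dark
    P=L[m]*1000;print(n_,len(P))
    if len(P)>20: print(cv2.minAreaRect(P[:,:2].astype(np.float32)),np.percentile(P[:,2],[5,50,90,98]).round(1))
cv2.imwrite("pics/m4.png",np.hstack(ims))
```

```text
tip in seat mm [-22.5 -12.8 146.4] tilt err deg x,y [2.51 1.16] toolx in seat [0.008 1.    0.021]
t 14.18 tcp [ 0.4659 -0.1828  0.307 ] zt [ 0.459  0.054 -0.887] yaz 3.64 j [ 1.78  0.08 -1.4   2.12 -0.27  0.61  0.66] F [-2.   0.2  0.5] w 0.0600 g 0
d [ 1.    1.59 14.75] yaw -0.56
scene 227
((-4.253047943115234, -5.1197967529296875), (16.75166893005371, 62.27281188964844), 0.3696064352989197) [38.  66.8 70.7 72.5]
top 217
((-1.7209348678588867, -1.800933837890625), (64.24842071533203, 16.301740646362305), 86.83379364013672) [46.4 67.8 70.9 72.1]
```

View pics/m4.png

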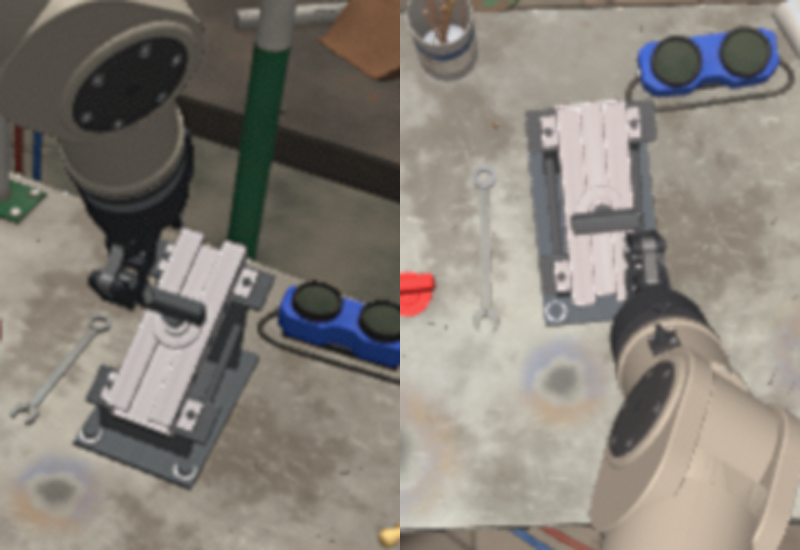

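The stud stands across the slot, square to the face, with its grip top about 70 mm above it (69 expected when locked). The hand is clear.

Run:
```python
from bench import status,workorder
o=status.get_obs();print(o["joints"].round(3),o["qvel"].round(3))
print(workorder.hand_in())
```

```text
[ 1.785  0.075 -1.395  2.114 -0.267  0.606  0.662] [-0.091  0.099  0.028  0.028  0.257 -0.073 -0.251]
the job is handed in; nothing more can be done
None
```

I handed the job in at about 14 s: the stud is out of the flat rail and stands locked across the slot near the middle of the inclined rail, as far as the last camera check shows (grip top about 70 mm above the face, 69 expected), but the hand-in returned no verdict.

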